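# Draw out the spring-shut sample drawer with the draw-hook

## Task

Pick up the black-handled draw-hook, catch its hook in the steel pull loop of the sample drawer (under the clear hood, where hands must not touch it), and draw the drawer straight out, gently, until you feel it run into its buffer and the hidden catch has dropped, so that it stays out by itself. Then unhook and stand the draw-hook upright on the bench as it stood, well clear of the drawer, and leave the other things alone. The springs pull back: feel for the buffer, as the place where it catches is different each time, and do not pull harder than 22 N.

Things in the scene. Friction and masses are not known exactly. Their poses are not given: they have to be found in the camera images.
- housing: Fixed aluminium drawer housing, 140 long, 82 wide, 98 mm high. Origin: on the bench at the middle of its open mouth; x points level into the housing, z up: the drawer comes out along -x. Closed grey catch case along its +y side (y 34 to 49 mm, 62 mm high). The drawer's front plate (54 mm wide, 12 to 62 mm high) stands 52 mm inside the mouth when shut.
- mouth (a point): Middle of the housing's mouth, 50 mm above the bench; axes as the housing's. The front 56 mm of the housing is a clear acrylic hood, open in front: side walls with inner faces at y = -30 and +30 mm, roof underside 94 mm above the bench, floor 8 mm high.
- drawer (a joint): Drawer travel in m: 0 shut, grows outward. A spring pulls it shut with 3 N + 0.04 N per mm, friction about 1 N; let go uncaught, it runs shut. A catch ramp adds 1 to 3 N for a while, then at 45 to 65 mm (different each time, not visible) it meets a buffer adding 2.5 N per mm. The catch drops 1 to 3 mm into the buffer, at 9 to 12 N in all; 14 to 18 N is always enough. Eased back it settles 0 to 4 mm.
- loop (a point): Middle of the opening of the drawer's pull loop, a level U of 5 mm steel rod, 36 mm above the bench, on the drawer's front plate; axes as the housing's. The opening is 25 mm long (x) and 21 mm wide (y); the cross bar to pull lies at x = -15 mm from this point, the front plate at x = +13 mm. With the drawer shut this point lies 39 mm inside the mouth.
- hook: Loose draw-hook, 0.12 to 0.2 kg, standing on its handle's flat underside. Origin: under the handle's middle; x along the tool to the hook, z up. Black handle 22 mm wide, 36 mm high, 79 mm clear between wider end flanges (30 mm). A 6 mm steel shank, axis 28 mm above the underside, runs forward and bends down at x = 120 mm into a prong, total reach 123 mm.
- hook_grip (a point): Place to grip the hook: middle of the handle (x = 0), 24 mm above its underside; axes as the hook's. Grip across the handle's 22 mm width, firmly (60 N or so).
- hook_crook (a point): Middle of the prong (6 mm rod), on its axis: x = 120 mm, 17 mm above the hook's underside; axes as the hook's. The prong ends at the underside's level in a lip turned 9 mm back to the handle (lip from x = 108 mm, top 9 mm above the underside). Tool level, this point inside the loop's opening at the loop's height (5 mm up or down): engaged.
- petri_dish: Bystander: clear petri dish, 59 mm wide, 14 mm high; origin under its centre.
- power_sensor: Bystander: black round sensor puck, 51x66x18 mm; origin under its middle.
- tweezers_steel: Bystander: steel tweezers lying flat, 15x110x8 mm; origin under the middle, y along them.
- vial_c07: Bystander: small glass vial with white cap, standing, 17 mm wide, 54 mm high; origin under its centre.

How it is judged:
By the outcome, as a careful person would: the job done as asked, in the order asked, and still so for the second after the job is handed in, with the robot touching nothing.
It also fails if it takes over 72 s, if anything falls off the work surface, if the arm or the gripper's body presses on something with over 40 N, if the wrist force passes 120 N, or if a joint passes its speed limit or range.

## Robot

A 7-joint arm with a two-finger parallel gripper is mounted at the origin on a cart in front of the work surface, level with it; the furniture and walls round the work are solid. World frame = base frame: x ahead of the robot, y to its left, z up, the work surface at z = 0. Lengths are in m, angles in rad, forces in N, time in s.
With the tool pointing down it reaches from about 0.4 to 0.85 m from the base axis. Payload 10.4 kg.
Tool frame: the origin (TCP) lies at the centre of the arm's flange, where the gripper is bolted on; the fingertips stand 173 mm ahead of it and the grasp point (between the pads) lies 155 mm ahead of it; z points along the fingers, y is the line along which they close (so a half turn about z gives the same grasp; the last joint's range is limited). The gripper opens to 85 mm and grips with 20 to 120 N. Pads are 22 mm wide; open, the fingers measure 114 mm over their backs; the gripper's body (76 mm by 85 mm) begins 54 mm behind the grasp point. The pads swing forward as they close: fully open they stand 13 mm farther back than shut.
Start: joints at [-1.352, 0.332, -0.065, 1.46, 0.022, 1.35, -0.088], TCP at [0.15, 0.607, 0.405] pointing down, gripper open.
Joint ranges: [-2.6, 2.6], [-0.5, 2.12], [-1.47, 1.34], [0.16, 2.42], [-1.27, 4.41], [0.06, 2.06], [-2.6, 2.6]. Speed limits (rad/s): [2.22, 2.22, 2.79, 2.79, 3.14, 3.14, 3.14].

## Interface

Orientations are given as a unit quaternion [x, y, z, w].
In Python, from workcell import manip, viewer, finder gives the robot as it stands.
- The arm moves only by the tool arm_command, never from a script. Its argument "plan" is a list of rows, each an object with "dp": the shift along the tool's x, y, z in mm, a list of three; "spin": the turn about the tool's z in rad. A call has 1 to 5 rows; each row shifts and turns the commanded pose from where the row before left it, along the tool's axes as they then stand; what a row does not reach is not made up. A row lasts 1/10 s, in which the tool goes at most 50 mm and 8.59 degrees, less where a joint would pass 70% of its speed; a pose out of reach is approached as far as the arm can. A call is refused whole if a number of a shift passes 50 or a number of a turn 0.15, either way. A call with a gripper value outside its range is refused whole. "grip" is the closure, from -1 (fully open) to 1 (shut), set as the call begins (left out, the last holds). The fingers move at their own pace and stop on an object; "newtons" is the grip in N (left out, the last holds). Time passes only in rows, so rows that do not move let the fingers close. It gives the time, the measured TCP pose, the force, the opening and the grip force at its end, in the units of the state.
- manip.get_obs(): the state, without advancing time (a new reading comes with each control period).
- viewer.camera(name): name is "side" or "top" or "wrist"; returns the picture (384x512x3 uint8, blue, green, red); there is no depth.
- viewer.camera_params(name): a dict with "vertical_fov" (degrees; the focal length in pixels is half the picture's height over the tangent of half this angle, whatever the lens; pixels are square), "cx", "cy" (the principal point, pixels), "k1" (the pictures are not rectified: a ray, as slopes to the right and down, at radius r is drawn at 1 + k1 r^2 times it, then the intrinsics apply), "R" (3x3) and "t" (3): a world point X has camera coordinates R X + t; the wrist camera has in their place "T_tool_cam" (4x4, takes a point from camera to tool coordinates, whose origin is the TCP and whose axes are the flange's). Camera axes: x right, y down, z forward; pixel columns grow to the right and rows downward; lengths in m; the calibration is good to about 2 mm. A picture is of the moment at which its call begins: read the wrist's pose just before it. camera_params takes no time and is no camera call.
- manip.hand_in(): hands the job in; it is judged then, once.
Trained networks look in the newest picture that a camera, given by its name, has taken for a name from the list of things; names that differ only in an ending like _2 or _b are one class to them, and where a whole thing is asked for, a point or a joint stands for the part that bears it (a point fixed in the world has none). Each returns a list of dicts, best first, with "score" (0 to 1); they miss things now and then, are a little off and sometimes report something else, mostly with a low value. They report only what shows in the picture. A call takes as long as a camera call.
- finder.find_in(camera, thing): "position" ([x, y, z] in m, in world coordinates, good to about 4 mm: the middle of the surface that is visible of it).
The state is a dict: "clock": time; "joint_pos": joint angles; "joint_velocities": joint speeds; "tau": joint torques, N m; "position": TCP position; "ee_rot": TCP orientation; "ft_force": force on the tool from outside, world axes, zero at the start; "torque": the same for the moment, N m; "grip_width": opening from 0.0 (shut) to 1.0 (fully open); "grasp_force": force on a finger pad.
Only numpy, scipy, OpenCV 4.12 (cv2) and the standard library are available. Lean on these libraries where they do the work, as an engineer would, in place of code of your own. Each camera call takes 0.05 s, during which the arm holds its last target. There are 200 camera calls.

## Working session

There is one attempt and no reset: what is moved stays moved. The work goes in short steps, Python scripts to look and compute and a tool call to move; the robot and the scene stay as the last step left them, time stands still between calls to the robot, and variables do not carry over. Pictures are saved under pics/ and viewed, at most 10 in all, crops included, and the job is handed in when it is done.

Besides the shell and the picture viewer there is one more tool, called after "Call:" in YAML: its name, and indented under it one key for each argument. arm_command: Moves the arm, as the interface text tells. Its arguments: {"type":"object","properties":{"plan":{"type":"array","items":{"type":"object","properties":{"dp":{"type":"array","items":{"type":"number"}},"spin":{"type":"number"}}}},"grip":{"type":"number"},"newtons":{"type":"number"}},"required":["plan"]}

```bash
mkdir -p pics; cat > h.py <<'E'
import numpy as np, cv2
from workcell import manip, viewer, finder
from scipy.spatial.transform import Rotation as Ro
def save(c,n):
    im=viewer.camera(c); cv2.imwrite(f'pics/{n}.png',im); return im
def cam(name,obs=None):
    p=viewer.camera_params(name); f=192/np.tan(np.radians(p['vertical_fov'])/2)
    if 'R' in p: R=np.array(p['R']);t=np.array(p['t'])
    else:
        o=obs or manip.get_obs(); T=np.eye(4);T[:3,:3]=Ro.from_quat(o['ee_rot']).as_matrix();T[:3,3]=o['position']
        M=np.linalg.inv(T@np.array(p['T_tool_cam']));R=M[:3,:3];t=M[:3,3]
    return f,p['cx'],p['cy'],p['k1'],R,t
def proj(c,X):
    f,cx,cy,k,R,t=c; q=np.atleast_2d(X)@R.T+t; s=q[:,:2]/q[:,2:]; r=(s**2).sum(1,keepdims=True)
    return s*(1+k*r)*f+[cx,cy]
def ray(c,uv,z):
    f,cx,cy,k,R,t=c; d=(np.array(uv,float)-[cx,cy])/f; s=d.copy()
    for _ in range(20): s=d/(1+k*(s**2).sum())
    v=R.T@np.r_[s,1]; o=-R.T@t
    return o+v*(z-o[2])/v[2]
E
python3 - <<'E'
from h import *
o=manip.get_obs(); print({k:np.round(v,3) for k,v in o.items()})
a=save('top','top0'); b=save('side','side0'); c=save('wrist','wr0')
for n in ['top','side']:
    for t in ['hook','housing','drawer','loop','hook_grip','hook_crook','petri_dish','power_sensor','tweezers_steel','vial_c07']:
        print(n,t,[(np.round(d['position'],3),round(d['score'],2)) for d in finder.find_in(n,t)[:2]])
print(manip.get_obs()['clock'])
print(viewer.camera_params('wrist'))
E
```

```text
{'clock': np.float64(0.0), 'joint_pos': array([-1.352,  0.333, -0.065,  1.461,  0.022,  1.35 , -0.088]), 'joint_velocities': array([ 0.001,  0.002, -0.001,  0.001,  0.   , -0.   , -0.003]), 'tau': array([-1.0000e-03, -6.2545e+01,  4.9000e-02, -3.9160e+01,  1.6000e-02,
        1.0000e-02, -0.0000e+00]), 'position': array([0.15 , 0.607, 0.404]), 'ee_rot': array([ 0.121,  0.993, -0.001, -0.   ]), 'ft_force': array([ 0.343, -0.914, -0.743]), 'torque': array([ 0.012, -0.029, -0.025]), 'grasp_force': np.float64(0.0), 'grip_width': np.float64(1.001)}
top hook [(array([0.498, 0.017, 0.036]), 0.69)]
top housing [(array([ 0.48 , -0.341,  0.098]), 0.75)]
top drawer []
top loop []
top hook_grip [(array([0.499, 0.016, 0.037]), 0.62)]
top hook_crook [(array([0.5  , 0.016, 0.036]), 0.65)]
top petri_dish [(array([ 0.612, -0.04 ,  0.01 ]), 0.7)]
top power_sensor [(array([0.655, 0.091, 0.015]), 0.87)]
top tweezers_steel [(array([0.654, 0.088, 0.016]), 0.73), (array([ 0.626, -0.147,  0.01 ]), 0.64)]
top vial_c07 [(array([ 0.675, -0.372,  0.04 ]), 0.68)]
side hook [(array([0.495, 0.004, 0.028]), 0.57)]

[... 242 characters left out ...]
i_dish [(array([ 0.605, -0.045,  0.014]), 0.9)]
side power_sensor [(array([ 0.627, -0.153,  0.001]), 0.65), (array([0.651, 0.078, 0.012]), 0.64)]
side tweezers_steel [(array([ 0.625, -0.153,  0.002]), 0.7)]
side vial_c07 []
1.15
{'vertical_fov': 68.03185486543585, 'cx': 252.76255018696256, 'cy': 191.32400231722843, 'k1': -0.06576655047445158, 'T_tool_cam': array([[-8.01318564e-04, -9.60141579e-01, -2.79512979e-01,
         7.10411751e-02],
       [ 9.99999564e-01, -6.35359144e-04, -6.84345620e-04,
        -1.07282115e-03],
       [ 4.79477557e-04, -2.79513406e-01,  9.60141670e-01,
         3.16287108e-02],
       [ 0.00000000e+00,  0.00000000e+00,  0.00000000e+00,
         1.00000000e+00]])}
```

View pics/top0.png

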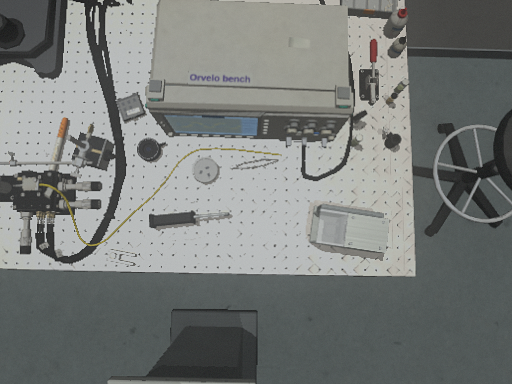

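View pics/side0.png

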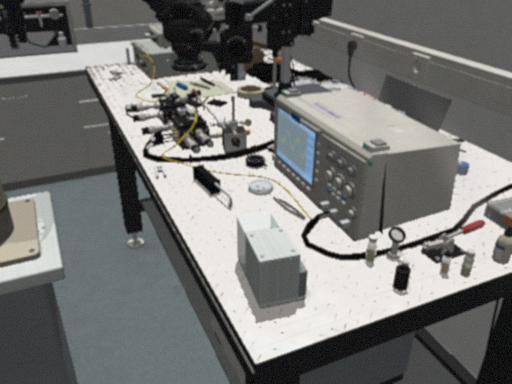

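The top view shows the hook handle at about (173,218) with its prong pointing right to (230,215), and the housing at about (350,230). The side view shows the same layout. I'll zoom in for orientation.

```bash
python3 - <<'E'
from h import *
im=cv2.imread('pics/top0.png')
a=cv2.resize(im[195:265,140:240],None,fx=8,fy=8,interpolation=2)
b=cv2.resize(im[195:265,300:400],None,fx=8,fy=8,interpolation=2)
cv2.imwrite('pics/z0.png',cv2.resize(np.vstack([a,b]),(428,600)) if 0 else cv2.resize(np.hstack([a[:,:800],b]),(800,280)))
c=cam('top')
for n,uv,z in [('h tail',(150,220),.036),('h front',(196,217),.036),('tip',(231,214.5),.028)]: print(n,ray(c,uv,z).round(4))
print(c[4].round(3),(-c[4].T@c[5]).round(3),c[0])
E
```

```text
h tail [0.493  0.0718 0.036 ]
h front [ 0.5011 -0.0269  0.036 ]
tip [ 0.5083 -0.1016  0.028 ]
[[ 0.016 -1.     0.003]
 [-0.991 -0.016 -0.132]
 [ 0.132 -0.001 -0.991]] [ 0.444 -0.142  0.894] 399.745106583242
```

View pics/z0.png

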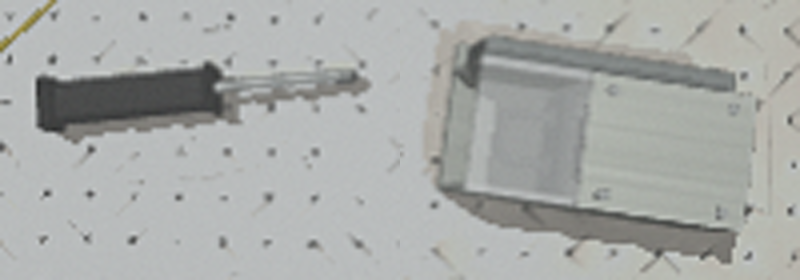

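The zoom shows the hook pointing right (world −y), with its tip at about (230,214) in the full picture. The hood's open mouth faces left towards the hook, at about x=410–418, y=206–242. I'll set out now for a viewpoint over both.

Call:
arm_command:
  plan:
    - {"dp": [-44,-22,0]}
    - {"dp": [-44,-22,0]}
    - {"dp": [-44,-22,0]}
    - {"dp": [-44,-22,0]}
    - {"dp": [-44,-22,0]}
  grip: -1

```text
invalid input at $.plan[0]: expected keys dp, spin
```

Call:
arm_command:
  plan:
    - {"dp": [-40,-22,0]}
    - {"dp": [-40,-25,0]}
    - {"dp": [-20,-40,0]}
    - {"dp": [0,-45,0],"spin": 0.15}
    - {"dp": [5,-45,0],"spin": 0.15}

```text
invalid input at $.plan[0]: expected keys dp, spin
```

Call:
arm_command:
  plan:
    - {"dp": [-44,-22,0],"spin": 0}
    - {"dp": [-44,-22,0],"spin": 0}
    - {"dp": [-44,-22,0],"spin": 0}
    - {"dp": [-44,-22,0],"spin": 0}
    - {"dp": [-44,-22,0],"spin": 0}
  grip: -1

```text
clock: 1.65
position: [0.3382, 0.4458, 0.405]
ee_rot: [0.121, 0.993, 0.0, 0.0]
ft_force: [1.6, 1.3, -0.1]
grip_width: 0.999
grasp_force: 0.0
```

Call:
arm_command:
  plan:
    - {"dp": [-40,-22,0],"spin": 0}
    - {"dp": [-40,-25,0],"spin": 0}
    - {"dp": [-20,-40,0],"spin": 0}
    - {"dp": [0,-45,0],"spin": 0.15}
    - {"dp": [5,-45,0],"spin": 0.15}

```text
clock: 2.15
position: [0.3814, 0.253, 0.4044]
ee_rot: [0.272, 0.962, -0.0, 0.0]
ft_force: [0.2, -0.9, 0.2]
grip_width: 1.001
grasp_force: 0.0
```

Call:
arm_command:
  plan:
    - {"dp": [-38,-32,0],"spin": 0.145}
    - {"dp": [-41,-26,0],"spin": 0.145}
    - {"dp": [-45,-20,0],"spin": 0.145}
    - {"dp": [-47,-13,0],"spin": 0.145}
    - {"dp": [-48,-6,0],"spin": 0.145}

```text
clock: 2.65
position: [0.4585, 0.0215, 0.4051]
ee_rot: [0.594, 0.804, 0.001, 0.0]
ft_force: [2.0, 0.3, -0.3]
grip_width: 1.003
grasp_force: 0.0
```

Call:
arm_command:
  plan:
    - {"dp": [-48,1,0],"spin": 0.145}
    - {"dp": [-48,8,0],"spin": 0.07}
    - {"dp": [-45,8,0],"spin": 0}
    - {"dp": [0,0,0],"spin": 0}
    - {"dp": [0,0,0],"spin": 0}

```text
clock: 3.15
position: [0.5011, -0.113, 0.4046]
ee_rot: [0.676, 0.737, -0.0, -0.0]
ft_force: [1.0, 0.4, 0.3]
grip_width: 0.999
grasp_force: 0.0
```

```bash
python3 - <<'E'
from h import *
o=manip.get_obs(); print(o['position'].round(4),o['ee_rot'].round(4)) if hasattr(o['position'],'round') else print(o['position'],o['ee_rot'])
c=cam('wrist',o); save('wrist','wr1')
for t in ['hook','housing','drawer','loop','hook_grip','hook_crook']:
    print(t,[(np.round(d['position'],3),round(d['score'],2)) for d in finder.find_in('wrist',t)[:2]])
E
```

```text
[ 0.5011 -0.113   0.4046] [ 6.758e-01  7.370e-01 -1.000e-04 -0.000e+00]
hook [(array([0.497, 0.02 , 0.037]), 0.56)]
housing [(array([ 0.482, -0.292,  0.025]), 0.63)]
drawer [(array([ 0.478, -0.33 ,  0.029]), 0.86)]
loop [(array([ 0.478, -0.325,  0.03 ]), 0.83)]
hook_grip []
hook_crook [(array([0.498, 0.022, 0.032]), 0.86), (array([ 0.479, -0.326,  0.028]), 0.7)]
```

View pics/wr1.png

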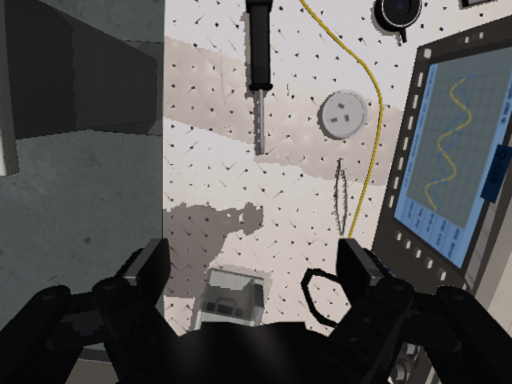

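The hook lies vertically in this picture: handle from (260,5) to (262,90), tip at (262,152). The housing's mouth is at the bottom, about (205–268, 270–300). I'll zoom in on both.

```bash
python3 - <<'E'
from h import *
im=cv2.imread('pics/wr1.png')
a=cv2.resize(im[0:160,225:300],None,fx=3.75,fy=3.75,interpolation=2)
b=cv2.resize(im[255:335,185:285],None,fx=5,fy=5,interpolation=2)
v=np.zeros((600,790,3),np.uint8); v[:a.shape[0],:a.shape[1]]=a; v[:400,285:785]=b
cv2.imwrite('pics/z1.png',v)
E
```

```text
(no output)
```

View pics/z1.png

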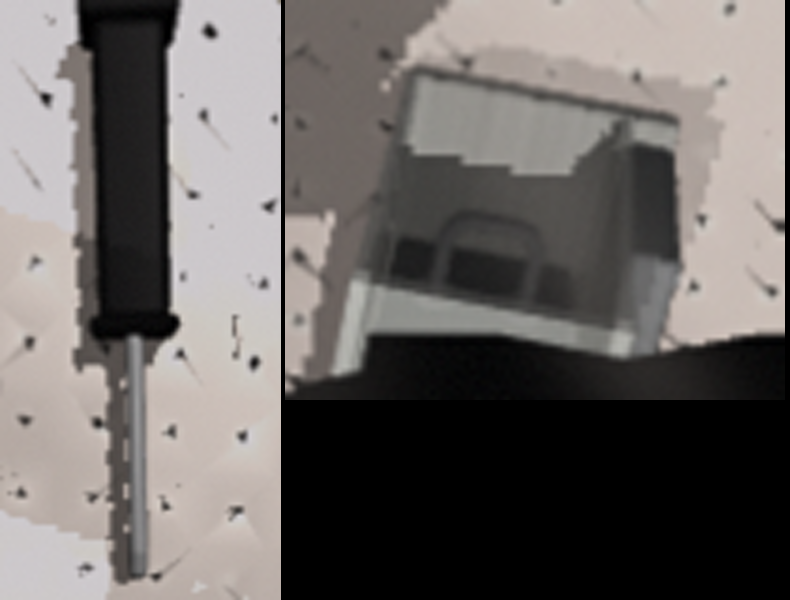

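```bash
python3 - <<'E'
from h import *
from scipy.optimize import least_squares
o=dict(position=[.5011,-.113,.4046],ee_rot=[.6758,.7370,-.0001,0]); c=cam('wrist',o)
R=lambda u,v:(185+(u-285)/5,255+v/5); L=lambda u,v:(225+u/3.75,v/3.75)
for n,p,z in [('h1',L(130.5,60),.036),('h2',L(133,300),.036),('flangefront',L(135,332),.034),('tip',L(139,575),.028),('bar',R(490,216),.036),
 ('legL',R(442,270),.036),('legR',R(535,275),.036),('p1',R(413,70),.0),('p1',R(413,70),.008),('p2',R(680,120),0)]: print(n,ray(c,p,z).round(4))
mod=[((0,-.041,0),R(413,70)),((.024,0,.036),R(490,216)),((.056,-.041,.098),R(357,275)),((.056,.041,.098),R(630,331))]
def f(q,full=0):
    ca,sa=np.cos(q[2]),np.sin(q[2])
    r=np.array([proj(c,[q[0]+ca*m[0]-sa*m[1],q[1]+sa*m[0]+ca*m[1],m[2]])[0]-p for m,p in mod])
    return r.ravel()
s=least_squares(f,[.485,-.29,-1.6]); print(s.x.round(4),s.fun.round(1))
q=s.x;ca,sa=np.cos(q[2]),np.sin(q[2]); print('dir',ca,sa,'loop',q[0]+ca*.039,q[1]+sa*.039)
E
```

```text
h1 [0.4937 0.054  0.036 ]
h2 [ 0.5005 -0.0114  0.036 ]
flangefront [ 0.5019 -0.0203  0.034 ]
tip [ 0.5103 -0.0946  0.028 ]
bar [ 0.479  -0.2999  0.036 ]
legL [ 0.4664 -0.3196  0.036 ]
legR [ 0.4929 -0.3188  0.036 ]
p1 [ 0.4515 -0.2776  0.    ]
p1 [ 0.4524 -0.2726  0.008 ]
p2 [ 0.5326 -0.2878 -0.    ]
[ 0.4812 -0.2464 -1.4828] [ -6.8 -17.1   4.4 -17.9  -6.   22.4   7.5  11.5]
dir 0.08792780048340217 -0.9961268503068026 loop 0.4846788527831254 -0.28521990561496624
```

```bash
python3 - <<'E'
from h import *
from scipy.optimize import least_squares
o=dict(position=[.5011,-.113,.4046],ee_rot=[.6758,.7370,-.0001,0]); c=cam('wrist',o)
R=lambda u,v:(185+(u-285)/5,255+v/5)
mod=[((0,-.033,0),R(413,70)),((0,.049,0),R(680,120)),((.024,0,.036),R(490,216)),((.032,-.013,.036),R(442,262)),((.032,.013,.036),R(537,275)),((.056,-.033,.098),R(357,275)),((.056,.034,.098),R(630,331))]
def f(q,full=0):
    ca,sa=np.cos(q[2]),np.sin(q[2])
    r=np.array([proj(c,[q[0]+ca*m[0]-sa*m[1],q[1]+sa*m[0]+ca*m[1],m[2]])[0]-p for m,p in mod])
    return r.ravel()
s=least_squares(f,[.485,-.29,-1.6]); print(s.x.round(4),s.fun.round(1))
q=s.x;ca,sa=np.cos(q[2]),np.sin(q[2]); print('dir',ca,sa,'loop',q[0]+ca*.039,q[1]+sa*.039)
E
```

```text
[ 0.4868 -0.2628 -1.7203] [  2.4 -11.5   2.9 -10.    3.6  -7.8   2.9 -14.2   2.1 -13.   -5.7  27.3
  -6.5  26.5]
dir -0.14896912229808626 -0.9888418481242275 loop 0.4810089382009704 -0.3013909059655436
```

```bash
python3 - <<'E'
from h import *
from scipy.optimize import least_squares
o=dict(position=[.5011,-.113,.4046],ee_rot=[.6758,.7370,-.0001,0]); c=cam('wrist',o)
R=lambda u,v:(185+(u-285)/5,255+v/5)
mod=[((0,-.033,0),R(413,70)),((0,.049,0),R(680,120)),((.024,0,.036),R(490,216)),((.032,-.013,.036),R(442,262)),((.032,.013,.036),R(537,275)),((.0,-.033,.098),R(357,275)),((.0,.034,.098),R(630,331))]
def f(q,full=0):
    ca,sa=np.cos(q[2]),np.sin(q[2])
    r=np.array([proj(c,[q[0]+ca*m[0]-sa*m[1],q[1]+sa*m[0]+ca*m[1],m[2]])[0]-p for m,p in mod])
    return r.ravel()
s=least_squares(f,[.485,-.29,-1.6]); print(s.x.round(4),s.fun.round(1))
q=s.x;ca,sa=np.cos(q[2]),np.sin(q[2]); print('dir',ca,sa,'loop',q[0]+ca*.039,q[1]+sa*.039)
E
```

```text
[ 0.4837 -0.2804 -1.7062] [-0.2 -1.  -0.2 -0.4  0.9  2.6  0.4 -3.7 -0.6 -2.9 -0.8  2.7  0.5  1.9]
dir -0.13500201066758857 -0.9908453245162477 loop 0.47846195634032873 -0.31906449688272853
```

Call:
arm_command:
  plan:
    - {"dp": [40,2,10],"spin": -0.022}
    - {"dp": [40,2,25],"spin": 0}
    - {"dp": [40,2,25],"spin": 0}
    - {"dp": [16,2,40],"spin": 0}
    - {"dp": [0,0,40],"spin": 0}

```text
clock: 4.0
position: [0.4947, 0.0277, 0.2638]
ee_rot: [0.665, 0.747, 0.001, -0.0]
ft_force: [2.0, 0.1, 0.3]
grip_width: 1.001
grasp_force: 0.0
```

```bash
python3 - <<'E'
from h import *
o=manip.get_obs(); print(o['clock'],o['position'],o['ee_rot'])
c=cam('wrist',o); save('wrist','wr2')
print(proj(c,[[.4973,.023,.036],[.497,.0277,.036],[.5103,-.0946,.028]]))
E
```

```text
4.0 [0.49474835 0.02765342 0.26381576] [ 6.64680008e-01  7.47127251e-01  1.16467066e-03 -3.85665858e-05]
[[255.63887078 214.89528046]
 [255.99284379 208.87451786]
 [254.35389856 335.28243967]]
```

View pics/wr2.png

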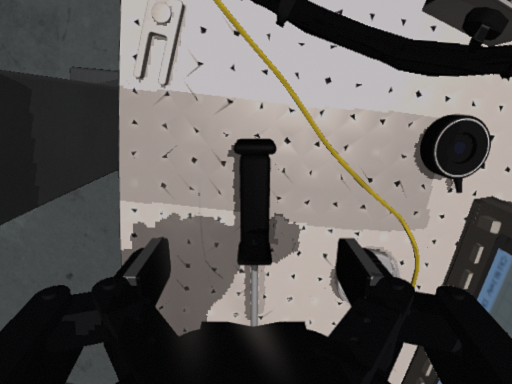

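The handle is at u≈255, rear flange inner edge at v≈156 and front flange at v≈242–263. The fingers are clear on both sides.

```bash
python3 - <<'E'
from h import *
o=manip.get_obs(); c=cam('wrist',o); im=cv2.imread('pics/wr2.png')
print(im[130:275:3,255].sum(1))
print('rows',[(v,[int(x) for x in np.where(im[v,225:290].sum(1)<110)[0][[0,-1]]+225]) for v in (141,147,153,160,180,200,220,236,245,252,258)])
for v in (139,154,160,199,236,244,264): print(v,ray(c,(255,v),.036).round(4))
E
```

```text
[506 510 343  65  10  44  55  30  12  24  44  46  47  41  51  46  45  44
  44  41  35  42  45  41  47  42  28  32  40  35  37  37  33  31  12  18
  26  25  41  26  16  22  21  14  33 159 214 355 424]
rows [(141, [237, 289]), (147, [234, 275]), (153, [237, 272]), (160, [240, 269]), (180, [240, 269]), (200, [240, 268]), (220, [241, 268]), (236, [241, 268]), (245, [239, 269]), (252, [238, 270]), (258, [238, 271])]
139 [0.486  0.0762 0.036 ]
154 [0.4872 0.0662 0.036 ]
160 [0.4876 0.0622 0.036 ]
199 [0.4908 0.0348 0.036 ]
236 [0.4942 0.0065 0.036 ]
244 [4.949e-01 1.000e-04 3.600e-02]
264 [ 0.4969 -0.0165  0.036 ]
```

Call:
arm_command:
  plan:
    - {"dp": [0,0,0],"spin": 0}
    - {"dp": [0,0,0],"spin": 0}

```text
clock: 4.25
position: [0.4956, 0.0237, 0.2665]
ee_rot: [0.667, 0.745, 0.001, 0.001]
ft_force: [-0.1, 0.1, 0.9]
grip_width: 0.999
grasp_force: 0.0
```

```bash
python3 - <<'E'
from h import *
o=manip.get_obs(); c=cam('wrist',o); im=save('wrist','wr3'); print(o['position'],o['ee_rot'])
for v in (141,147,160,180,200,220,236,252,300,320):
    w=np.where(im[v,230:285].sum(1)<110)[0]; 
    if len(w): u=230+(w[0]+w[-1])/2; print(v,u,ray(c,(u,v),.036).round(4))
E
```

```text
[0.49559983 0.02365192 0.26649676] [6.67055147e-01 7.45007817e-01 6.81242689e-04 5.65729872e-04]
141 253.5 [0.4907 0.0718 0.036 ]
147 251.5 [0.4898 0.0675 0.036 ]
160 253.5 [0.4922 0.0586 0.036 ]
180 253.5 [0.4938 0.0441 0.036 ]
200 253.5 [0.4955 0.0291 0.036 ]
220 254.0 [0.4976 0.0134 0.036 ]
236 254.0 [4.99e-01 3.00e-04 3.60e-02]
252 254.5 [ 0.5009 -0.0132  0.036 ]
```

Call:
arm_command:
  plan:
    - {"dp": [1,1,35],"spin": 0}
    - {"dp": [1,0,35],"spin": 0}
    - {"dp": [0,0,18],"spin": 0}
    - {"dp": [0,0,0],"spin": 0}
    - {"dp": [0,0,0],"spin": 0}

```text
clock: 4.8
position: [0.4967, 0.0259, 0.1785]
ee_rot: [0.667, 0.745, 0.001, 0.001]
ft_force: [0.5, -0.4, -0.2]
grip_width: 0.999
grasp_force: 0.0
```

Call:
arm_command:
  plan:
    - {"dp": [0,0,0],"spin": 0}
    - {"dp": [0,0,0],"spin": 0}
    - {"dp": [0,0,0],"spin": 0}
    - {"dp": [0,0,0],"spin": 0}
    - {"dp": [0,0,0],"spin": 0}
  grip: 1
  newtons: 60

```text
clock: 5.3
position: [0.4959, 0.0262, 0.1772]
ee_rot: [0.667, 0.745, 0.0, 0.0]
ft_force: [-1.7, -0.8, 7.2]
grip_width: 0.25
grasp_force: 59.4
```

Call:
arm_command:
  plan:
    - {"dp": [0,0,-15],"spin": 0}
    - {"dp": [0,0,-20],"spin": 0}
    - {"dp": [-20,-2,-17],"spin": 0}
    - {"dp": [-35,-2,0],"spin": 0.05}
    - {"dp": [-35,-2,0],"spin": 0.05}

```text
clock: 5.8
position: [0.4981, -0.0646, 0.2292]
ee_rot: [0.703, 0.711, 0.001, 0.0]
ft_force: [0.1, 0.0, -2.3]
grip_width: 0.25
grasp_force: 58.8
```

Call:
arm_command:
  plan:
    - {"dp": [-35,-1,0],"spin": 0.07}
    - {"dp": [-30,0,0],"spin": 0.07}
    - {"dp": [-8,0,0],"spin": 0.005}
    - {"dp": [0,0,0],"spin": 0}
    - {"dp": [0,0,0],"spin": 0}

```text
clock: 6.3
position: [0.4946, -0.1359, 0.2285]
ee_rot: [0.752, 0.659, 0.0, -0.0]
ft_force: [1.0, -0.0, -1.4]
grip_width: 0.246
grasp_force: 58.7
```

```bash
python3 - <<'E'
from h import *
o=manip.get_obs(); q=Ro.from_quat(o['ee_rot']).as_matrix(); print(o['clock'],o['position'],q[:,0],q[:,2],o['grip_width'],o['grasp_force'])
a=save('top','t2'); b=save('side','s2'); w=save('wrist','w4')
P=o['position']; d=-q[:,0]; tip=P+.122*d-[0,0,.155-.004]; 
print(proj(cam('top'),[tip,[.4837,-.2804,.098],[.4785,-.3191,.036]]),proj(cam('side'),[tip]))
A=cv2.resize(a[170:270,220:400],None,fx=4,fy=4,interpolation=2)
B=cv2.resize(b[150:310,190:330],None,fx=2,fy=2,interpolation=2)
cv2.imwrite('pics/z2.png',A); cv2.imwrite('pics/z3.png',np.hstack([B,w[64:]]))
E
```

```text
6.3 [ 0.49461861 -0.13586029  0.22845037] [1.31830220e-01 9.91272136e-01 5.87808004e-04] [-4.90471970e-04  6.58211615e-04 -9.99999663e-01] 0.24642922275753074 58.727425932884216
[[305.75373246 228.47909757]
 [319.05313121 225.6301459 ]
 [332.05134509 229.71451289]] [[246.10117443 216.65560417]]
```

View pics/z3.png

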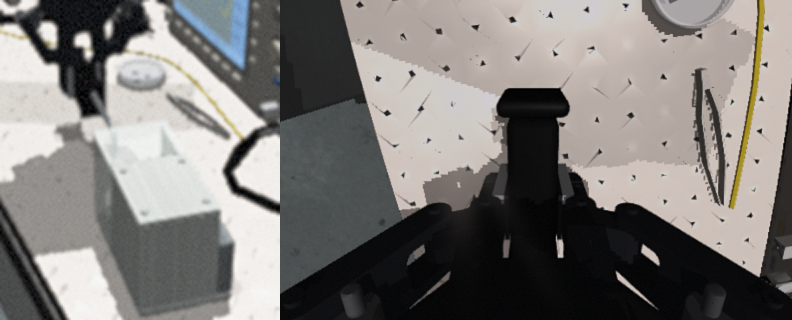

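The side crop shows the shank tip at about (241,211), just before the housing's mouth. The wrist view shows the handle held firmly and straight. I'll correct the sideways offset and check from the top.

Call:
arm_command:
  plan:
    - {"dp": [1,9,0],"spin": 0.003}
    - {"dp": [0,0,0],"spin": 0}
    - {"dp": [0,0,0],"spin": 0}

```text
clock: 6.75
position: [0.5039, -0.1369, 0.2286]
ee_rot: [0.754, 0.657, -0.0, 0.0]
ft_force: [-0.8, 0.5, -0.8]
grip_width: 0.248
grasp_force: 58.8
```

```bash
python3 - <<'E'
from h import *
o=manip.get_obs(); q=Ro.from_quat(o['ee_rot']).as_matrix(); print(o['clock'],o['position'],q[:,0])
a=save('top','t3')
P=np.array(o['position']); d=-q[:,0]; g=P-[0,0,.155]
c=cam('top'); ca,sa=np.cos(-1.7062),np.sin(-1.7062)
H=lambda x,y,z:[.4837+ca*x-sa*y,-.2804+sa*x+ca*y,z]
pts=[g+.122*d+[0,0,.004],g+.06*d+[0,0,.004],H(0,-.033,.098),H(0,.033,.098),H(.056,-.033,.098),H(.056,.033,.098),H(.14,-.033,.098),H(.14,.033,.098),H(.024,0,.036)]
A=cv2.resize(a[175:275,240:400],None,fx=5,fy=5,interpolation=2)
for p in proj(c,np.array(pts)): cv2.circle(A,tuple(int(v) for v in ((p-[240,175])*5+2)),3,(0,0,255),1)
cv2.imwrite('pics/z4.png',A)
E
```

```text
6.75 [ 0.50391536 -0.13688825  0.22862402] [ 1.35946441e-01  9.90716177e-01 -1.46441324e-04]
```

View pics/z4.png

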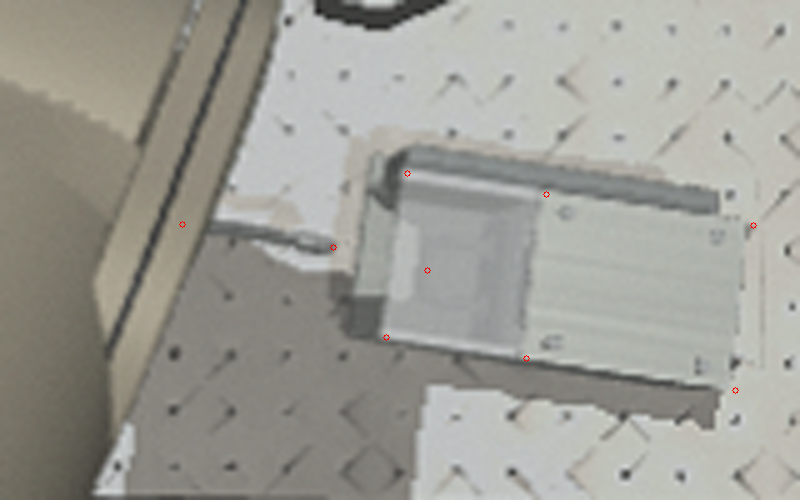

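The overlaid model points match the housing, and the hook tip at (333,247) lies in line with the loop. Now moving straight in.

Call:
arm_command:
  plan:
    - {"dp": [-14,0,0],"spin": 0}
    - {"dp": [-14,0,0],"spin": 0}
    - {"dp": [-14,0,0],"spin": 0}
    - {"dp": [-14,0,0],"spin": 0}
    - {"dp": [-13,0,0],"spin": 0}

```text
clock: 7.3
position: [0.4939, -0.2062, 0.2287]
ee_rot: [0.754, 0.657, 0.0, -0.0]
ft_force: [0.3, -0.2, -1.4]
grip_width: 0.252
grasp_force: 58.8
```

Call:
arm_command:
  plan:
    - {"dp": [0,0,0],"spin": 0}
    - {"dp": [0,0,0],"spin": 0}

```text
clock: 7.5
position: [0.4941, -0.2054, 0.2286]
ee_rot: [0.754, 0.657, -0.0, -0.0]
ft_force: [-0.4, -0.1, -2.0]
grip_width: 0.25
grasp_force: 58.8
```

```bash
python3 - <<'E'
from h import *
o=manip.get_obs(); q=Ro.from_quat(o['ee_rot']).as_matrix(); print(o['clock'],o['position'],q[:,0],o['ft_force'])
a=save('top','t4'); s=save('side','s4')
A=cv2.resize(a[195:260,295:375],None,fx=5,fy=5,interpolation=2)
B=cv2.resize(s[185:250,220:300],None,fx=5,fy=5,interpolation=2)
P=np.array(o['position']); d=-q[:,0]; pr=P-[0,0,.155]+.119*d
for p in proj(cam('top'),[pr+[0,0,.004]]): cv2.circle(A,tuple(int(v) for v in ((p-[295,195])*5+2)),3,(0,0,255),1)
cv2.imwrite('pics/z5.png',np.hstack([A,B]))
E
```

```text
7.5 [ 0.49413009 -0.20538912  0.22859641] [1.36859588e-01 9.90590455e-01 6.23450416e-05] [-0.37285151 -0.11302078 -1.97007199]
```

View pics/z5.png

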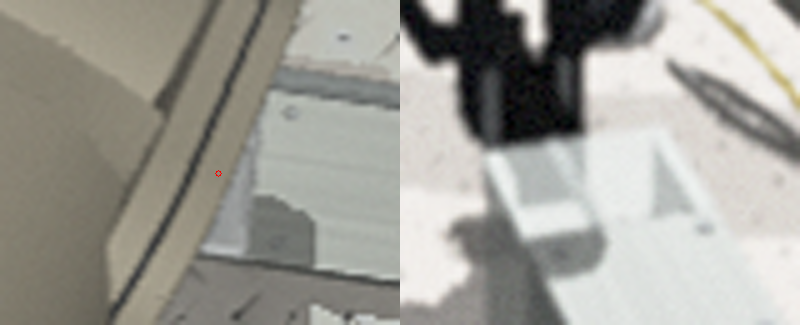

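The top view is blocked by the arm; the side view shows the shank under the hood roof with the gripper outside. I'll lower while watching the force.

Call:
arm_command:
  plan:
    - {"dp": [0,0,6],"spin": 0}
    - {"dp": [0,0,5],"spin": 0}
    - {"dp": [0,0,4],"spin": 0}
    - {"dp": [0,0,3],"spin": 0}
    - {"dp": [0,0,0],"spin": 0}

```text
clock: 8.1
position: [0.494, -0.2054, 0.2101]
ee_rot: [0.754, 0.657, -0.0, -0.0]
ft_force: [-0.4, -0.3, -1.2]
grip_width: 0.247
grasp_force: 58.8
```

Call:
arm_command:
  plan:
    - {"dp": [0,0,4],"spin": 0}
    - {"dp": [0,0,4],"spin": 0}
    - {"dp": [0,0,3],"spin": 0}
    - {"dp": [0,0,3],"spin": 0}
    - {"dp": [0,0,0],"spin": 0}

```text
clock: 8.6
position: [0.494, -0.2054, 0.1962]
ee_rot: [0.754, 0.657, -0.0, -0.0]
ft_force: [-0.4, -0.9, -0.6]
grip_width: 0.252
grasp_force: 58.8
```

Call:
arm_command:
  plan:
    - {"dp": [4,0,0],"spin": 0}
    - {"dp": [4,0,0],"spin": 0}
    - {"dp": [3,0,0],"spin": 0}
    - {"dp": [2,0,0],"spin": 0}
    - {"dp": [2,0,0],"spin": 0}

```text
clock: 9.1
position: [0.4963, -0.1903, 0.1967]
ee_rot: [0.754, 0.657, 0.0, 0.0]
ft_force: [-0.1, -0.0, -2.1]
grip_width: 0.251
grasp_force: 58.8
```

Call:
arm_command:
  plan:
    - {"dp": [2,0,0],"spin": 0}
    - {"dp": [2,0,0],"spin": 0}
    - {"dp": [1,0,0],"spin": 0}
    - {"dp": [1,0,0],"spin": 0}
    - {"dp": [0,0,0],"spin": 0}

```text
clock: 9.6
position: [0.497, -0.185, 0.1967]
ee_rot: [0.754, 0.657, -0.0, 0.0]
ft_force: [-0.9, -3.2, -1.7]
grip_width: 0.251
grasp_force: 58.7
```

Call:
arm_command:
  plan:
    - {"dp": [3,0,0],"spin": 0}
    - {"dp": [3,0,0],"spin": 0}
    - {"dp": [3,0,0],"spin": 0}
    - {"dp": [3,0,0],"spin": 0}
    - {"dp": [3,0,0],"spin": 0}

```text
clock: 10.1
position: [0.499, -0.1696, 0.1967]
ee_rot: [0.754, 0.657, -0.0, -0.0]
ft_force: [-0.1, -3.8, -2.2]
grip_width: 0.249
grasp_force: 58.7
```

Call:
arm_command:
  plan:
    - {"dp": [3,0,0],"spin": 0}
    - {"dp": [3,0,0],"spin": 0}
    - {"dp": [3,0,0],"spin": 0}
    - {"dp": [3,0,0],"spin": 0}
    - {"dp": [3,0,0],"spin": 0}

```text
clock: 10.6
position: [0.5011, -0.1548, 0.1967]
ee_rot: [0.754, 0.657, -0.0, -0.0]
ft_force: [-1.0, -6.1, -2.0]
grip_width: 0.25
grasp_force: 58.7
```

Call:
arm_command:
  plan:
    - {"dp": [2,0,0],"spin": 0}
    - {"dp": [2,0,0],"spin": 0}
    - {"dp": [2,0,0],"spin": 0}
    - {"dp": [2,0,0],"spin": 0}
    - {"dp": [1,0,0],"spin": 0}

```text
clock: 11.1
position: [0.5022, -0.1464, 0.1967]
ee_rot: [0.754, 0.657, -0.0, 0.0]
ft_force: [-0.3, -7.8, -1.7]
grip_width: 0.251
grasp_force: 58.7
```

Call:
arm_command:
  plan:
    - {"dp": [1,0,0],"spin": 0}
    - {"dp": [1,0,0],"spin": 0}
    - {"dp": [1,0,0],"spin": 0}

```text
clock: 11.4
position: [0.5026, -0.1436, 0.1967]
ee_rot: [0.754, 0.657, -0.0, 0.0]
ft_force: [-0.9, -8.7, -3.3]
grip_width: 0.249
grasp_force: 58.7
```

Call:
arm_command:
  plan:
    - {"dp": [1,0,0],"spin": 0}
    - {"dp": [1,0,0],"spin": 0}

```text
clock: 11.6
position: [0.5028, -0.1417, 0.1967]
ee_rot: [0.754, 0.657, -0.0, 0.0]
ft_force: [-1.0, -8.3, -3.0]
grip_width: 0.252
grasp_force: 58.7
```

Call:
arm_command:
  plan:
    - {"dp": [1,0,0],"spin": 0}
    - {"dp": [1,0,0],"spin": 0}

```text
clock: 11.8
position: [0.5032, -0.1395, 0.1967]
ee_rot: [0.754, 0.657, -0.0, 0.0]
ft_force: [-0.5, -6.7, -0.8]
grip_width: 0.243
grasp_force: 58.7
```

Call:
arm_command:
  plan:
    - {"dp": [1,0,0],"spin": 0}
    - {"dp": [1,0,0],"spin": 0}

```text
clock: 12.0
position: [0.5034, -0.1374, 0.1967]
ee_rot: [0.754, 0.657, -0.0, 0.0]
ft_force: [-0.7, -7.2, -1.4]
grip_width: 0.245
grasp_force: 58.7
```

Call:
arm_command:
  plan:
    - {"dp": [1,0,0],"spin": 0}
    - {"dp": [1,0,0],"spin": 0}

```text
clock: 12.2
position: [0.5037, -0.1354, 0.1967]
ee_rot: [0.754, 0.657, -0.0, 0.0]
ft_force: [-0.4, -7.4, -1.0]
grip_width: 0.247
grasp_force: 58.7
```

Call:
arm_command:
  plan:
    - {"dp": [1,0,0],"spin": 0}
    - {"dp": [1,0,0],"spin": 0}

```text
clock: 12.4
position: [0.504, -0.1337, 0.1967]
ee_rot: [0.754, 0.657, -0.0, 0.0]
ft_force: [-0.5, -9.7, -2.5]
grip_width: 0.247
grasp_force: 58.7
```

Call:
arm_command:
  plan:
    - {"dp": [1,0,0],"spin": 0}
    - {"dp": [1,0,0],"spin": 0}

```text
clock: 12.6
position: [0.5041, -0.1322, 0.1967]
ee_rot: [0.754, 0.657, -0.001, 0.001]
ft_force: [0.4, -11.2, -3.0]
grip_width: 0.248
grasp_force: 58.7
```

Call:
arm_command:
  plan:
    - {"dp": [1,0,0],"spin": 0}
    - {"dp": [1,0,0],"spin": 0}

```text
clock: 12.8
position: [0.5043, -0.1307, 0.1967]
ee_rot: [0.754, 0.657, -0.001, 0.001]
ft_force: [-1.0, -15.0, -2.5]
grip_width: 0.25
grasp_force: 58.7
```

Call:
arm_command:
  plan:
    - {"dp": [0.5,0,0],"spin": 0}
    - {"dp": [0,0,0],"spin": 0}

```text
clock: 13.0
position: [0.5043, -0.1306, 0.1967]
ee_rot: [0.754, 0.656, -0.001, 0.001]
ft_force: [0.7, -14.4, -3.7]
grip_width: 0.25
grasp_force: 58.7
```

Call:
arm_command:
  plan:
    - {"dp": [0.7,0,0],"spin": 0}
    - {"dp": [0,0,0],"spin": 0}

```text
clock: 13.2
position: [0.5044, -0.1301, 0.1967]
ee_rot: [0.754, 0.656, -0.001, 0.001]
ft_force: [-1.4, -15.2, -4.7]
grip_width: 0.252
grasp_force: 58.7
```

Call:
arm_command:
  plan:
    - {"dp": [-2,0,0],"spin": 0}
    - {"dp": [-2,0,0],"spin": 0}
    - {"dp": [-2,0,0],"spin": 0}
    - {"dp": [0,0,0],"spin": 0}

```text
clock: 13.6
position: [0.5041, -0.1333, 0.1966]
ee_rot: [0.754, 0.657, 0.0, -0.0]
ft_force: [-1.3, -0.5, -1.0]
grip_width: 0.246
grasp_force: 59.0
```

Call:
arm_command:
  plan:
    - {"dp": [-2,0,0],"spin": 0}
    - {"dp": [-2,0,0],"spin": 0}
    - {"dp": [0,0,0],"spin": 0}

```text
clock: 13.9
position: [0.5034, -0.138, 0.1967]
ee_rot: [0.754, 0.657, 0.0, -0.0]
ft_force: [-0.3, -0.8, -1.1]
grip_width: 0.242
grasp_force: 59.0
```

The force fell to zero on easing back, so the catch holds. I'll centre the prong in the loop and lift it out.

Call:
arm_command:
  plan:
    - {"dp": [-3,0,0],"spin": 0}
    - {"dp": [-3,0,0],"spin": 0}
    - {"dp": [-2,0,0],"spin": 0}
    - {"dp": [0,0,0],"spin": 0}
    - {"dp": [0,0,0],"spin": 0}

```text
clock: 14.4
position: [0.5024, -0.1459, 0.1967]
ee_rot: [0.754, 0.657, 0.0, -0.0]
ft_force: [-0.2, 0.1, -0.7]
grip_width: 0.252
grasp_force: 59.0
```

Call:
arm_command:
  plan:
    - {"dp": [0,0,-3],"spin": 0}
    - {"dp": [0,0,-3],"spin": 0}
    - {"dp": [0,0,-3],"spin": 0}
    - {"dp": [0,0,-2],"spin": 0}
    - {"dp": [0,0,0],"spin": 0}

```text
clock: 14.9
position: [0.5025, -0.1459, 0.2081]
ee_rot: [0.754, 0.657, 0.0, 0.0]
ft_force: [-0.0, 0.5, -1.1]
grip_width: 0.246
grasp_force: 59.0
```

Call:
arm_command:
  plan:
    - {"dp": [0,0,-3],"spin": 0}
    - {"dp": [0,0,-4],"spin": 0}
    - {"dp": [0,0,-5],"spin": 0}
    - {"dp": [0,0,-8],"spin": 0}
    - {"dp": [0,0,-10],"spin": 0}

```text
clock: 15.4
position: [0.5023, -0.1459, 0.2383]
ee_rot: [0.754, 0.657, -0.0, -0.0]
ft_force: [-0.2, 0.2, -0.8]
grip_width: 0.244
grasp_force: 59.0
```

Call:
arm_command:
  plan:
    - {"dp": [10,0,-5],"spin": 0}
    - {"dp": [20,0,0],"spin": 0}
    - {"dp": [30,0,0],"spin": 0}
    - {"dp": [35,0,0],"spin": -0.05}
    - {"dp": [35,0,0],"spin": -0.05}

```text
clock: 15.9
position: [0.5185, -0.0149, 0.2432]
ee_rot: [0.719, 0.695, 0.0, 0.0]
ft_force: [0.9, 0.5, -1.7]
grip_width: 0.25
grasp_force: 59.0
```

```bash
python3 - <<'E'
from h import *
o=manip.get_obs(); q=Ro.from_quat(o['ee_rot']).as_matrix(); print(o['clock'],o['position'],q[:,0],o['ft_force'])
a=save('top','t6')
print([ (t,[(np.round(d['position'],3),round(d['score'],2)) for d in finder.find_in('top',t)[:2]]) for t in ('loop','drawer')])
cv2.imwrite('pics/z6.png',cv2.resize(a[185:275,250:400],None,fx=5,fy=5,interpolation=2))
E
```

```text
15.9 [ 0.51853058 -0.01487999  0.24322066] [3.49959586e-02 9.99387357e-01 4.39728862e-04] [ 0.92619724  0.45203464 -1.65472762]
[('loop', [(array([ 0.486, -0.277,  0.037]), 0.75), (array([ 0.516, -0.061,  0.094]), 0.51)]), ('drawer', [(array([ 0.486, -0.274,  0.041]), 0.82), (array([ 0.515, -0.06 ,  0.094]), 0.64)])]
```

View pics/z6.png

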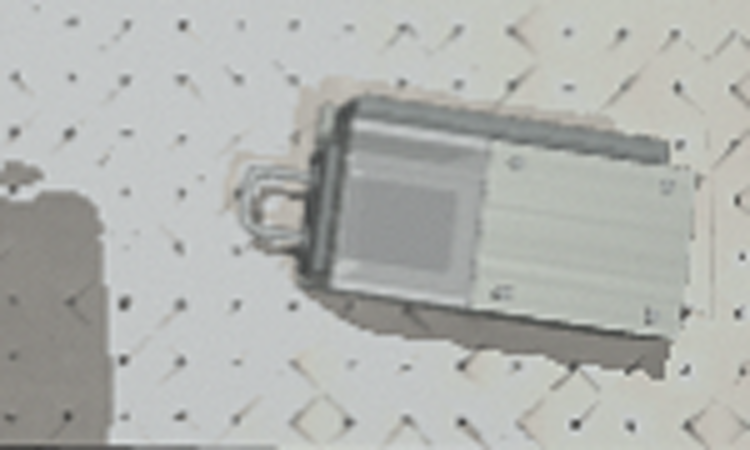

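The drawer stands out and stays there, with the loop at about (265,207), outside the mouth. I'll put the hook back where it stood.

Call:
arm_command:
  plan:
    - {"dp": [20,-12,0],"spin": -0.05}
    - {"dp": [20,-12,0],"spin": -0.095}
    - {"dp": [0,0,15],"spin": 0}
    - {"dp": [0,0,20],"spin": 0}
    - {"dp": [0,0,15],"spin": 0}

```text
clock: 16.55
position: [0.4946, 0.0229, 0.1922]
ee_rot: [0.668, 0.744, 0.0, 0.0]
ft_force: [-0.4, 0.2, -1.1]
grip_width: 0.249
grasp_force: 59.1
```

Call:
arm_command:
  plan:
    - {"dp": [0,0,7],"spin": 0}
    - {"dp": [0,0,4],"spin": 0}
    - {"dp": [0,0,2],"spin": 0}
    - {"dp": [0,0,1],"spin": 0}
    - {"dp": [0,0,0],"spin": 0}

```text
clock: 17.05
position: [0.4951, 0.0234, 0.1791]
ee_rot: [0.668, 0.744, 0.0, 0.0]
ft_force: [-0.1, -1.0, -1.7]
grip_width: 0.249
grasp_force: 59.0
```

Call:
arm_command:
  plan:
    - {"dp": [0,0,0.5],"spin": 0}
    - {"dp": [0,0,0.5],"spin": 0}
    - {"dp": [0,0,0.5],"spin": 0}
    - {"dp": [0,0,0],"spin": 0}

```text
clock: 17.45
position: [0.4949, 0.0234, 0.1772]
ee_rot: [0.668, 0.744, 0.0, -0.0]
ft_force: [-0.2, 0.8, -0.8]
grip_width: 0.247
grasp_force: 59.2
```

Call:
arm_command:
  plan:
    - {"dp": [0,0,0.5],"spin": 0}
    - {"dp": [0,0,0.5],"spin": 0}
    - {"dp": [0,0,0],"spin": 0}

```text
clock: 17.75
position: [0.495, 0.0233, 0.1772]
ee_rot: [0.668, 0.744, 0.0, -0.0]
ft_force: [-7.0, 0.1, 16.6]
grip_width: 0.249
grasp_force: 61.7
```

Contact. I'll back off slightly and release.

Call:
arm_command:
  plan:
    - {"dp": [0,0,-0.8],"spin": 0}
    - {"dp": [0,0,0],"spin": 0}

```text
clock: 17.95
position: [0.495, 0.0234, 0.1772]
ee_rot: [0.668, 0.744, 0.0, 0.0]
ft_force: [-2.2, -0.6, 5.1]
grip_width: 0.251
grasp_force: 60.1
```

Call:
arm_command:
  plan:
    - {"dp": [0,0,0],"spin": 0}
    - {"dp": [0,0,0],"spin": 0}
    - {"dp": [0,0,0],"spin": 0}
    - {"dp": [0,0,0],"spin": 0}
    - {"dp": [0,0,0],"spin": 0}
  grip: -1

```text
clock: 18.45
position: [0.4949, 0.0234, 0.1769]
ee_rot: [0.668, 0.744, -0.0, -0.0]
ft_force: [-0.5, 0.8, 0.7]
grip_width: 0.998
grasp_force: 0.0
```

Call:
arm_command:
  plan:
    - {"dp": [0,0,-8],"spin": 0}
    - {"dp": [0,0,-20],"spin": 0}
    - {"dp": [0,0,-35],"spin": 0}
    - {"dp": [0,0,-40],"spin": 0}
    - {"dp": [0,0,-30],"spin": 0}

```text
clock: 18.95
position: [0.495, 0.023, 0.3128]
ee_rot: [0.668, 0.744, 0.001, 0.001]
ft_force: [0.7, -0.7, 0.4]
grip_width: 1.001
grasp_force: 0.0
```

Call:
arm_command:
  plan:
    - {"dp": [20,0,-20],"spin": 0}
    - {"dp": [40,0,0],"spin": 0}
    - {"dp": [40,0,0],"spin": 0}
    - {"dp": [0,0,0],"spin": 0}
    - {"dp": [0,0,0],"spin": 0}

```text
clock: 19.45
position: [0.4839, 0.1233, 0.3304]
ee_rot: [0.667, 0.745, 0.0, 0.0]
ft_force: [0.5, -1.4, -0.1]
grip_width: 1.004
grasp_force: 0.0
```

```bash
python3 - <<'E'
from h import *
a=save('top','t7');b=save('side','s7');o=manip.get_obs()
print(o['clock'],o['position'],o['ft_force'])
for n in ('top','side'):
  for t in ('hook','loop','petri_dish','tweezers_steel','power_sensor'): print(n,t,[(np.round(d['position'],3),round(d['score'],2)) for d in finder.find_in(n,t)[:2]])
a0=cv2.imread('pics/top0.png')
# hook band and drawer comparison with start/after-unhook
k=lambda im:(im[200:235,140:240].sum(2)<150).sum(); print(k(a0),k(a))
print('loop diff',np.abs(a[210:245,290:320].astype(int)-cv2.imread('pics/t6.png')[210:245,290:320]).mean())
E
```

```text
19.55 [0.48423381 0.12169687 0.33025885] [ 0.12444721  0.155482   -0.37615713]
top hook [(array([0.495, 0.016, 0.035]), 0.6)]
top loop [(array([ 0.486, -0.274,  0.037]), 0.49)]
top petri_dish [(array([ 0.611, -0.041,  0.012]), 0.97)]
top tweezers_steel []
top power_sensor [(array([0.656, 0.088, 0.018]), 0.76)]
side hook [(array([0.494, 0.002, 0.027]), 0.89)]
side loop []
side petri_dish [(array([ 0.606, -0.046,  0.014]), 0.74)]
side tweezers_steel [(array([ 0.629, -0.158,  0.003]), 0.51)]
side power_sensor [(array([0.648, 0.078, 0.016]), 0.72)]
0 1
loop diff 2.8104761904761904
```

```bash
python3 -c "
from workcell import manip; print(manip.hand_in())"
```

```text
the job is handed in; nothing more can be done
None
```

The drawer was drawn into its buffer at about 15 N and stayed out by itself; the hook is back upright at its original spot, well clear of the drawer, no other object was touched, and I handed the job in at about 20 s.

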